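# Key and hub on the hinge press spindle

## Task

Take the loose steel key out of the nickel block and drop it into the slot of the upright spindle on the black anvil, all the way to the bottom. Then slide the black slip-clutch hub down over the spindle, turning it gently until its keyway finds the key, and bring it fully home on the collar's washer and let go; never force it or let it drop. Leave the other things on the bench where they are.

Things in the scene. Friction and masses are not known exactly. Their poses are not given: they have to be found in the camera images.
- anvil: Fixed matte black block 90 x 90 x 26 mm, origin at the centre of its underside, z up. Centred on it: a collar 48 mm across, topped by a spring washer (top 31 mm above the bench), and a steel spindle 26 mm across, to 82 mm above the bench (top 4 mm tapered to 21). A T-slot, open at the top and on the side facing the block's +x, runs down to 28 mm, with 0.75 mm play round the key and a flared mouth.
- spindle_tip (a point): Centre of the spindle's top end, 82 mm above the bench, axes as the anvil's (x points to the slot's open side).
- key_seat (a point): Where the key's centre lies when the key stands at the bottom of the slot: 10.5 mm from the spindle axis along the anvil's +x, 50 mm above the bench; the key's x then points along this point's x and its z up.
- hub_seat (a point): Where the hub's centre lies when it is fully home: on the spindle axis, 51 mm above the bench, the hub's underside on the collar's spring washer. The washer gives 1 mm per 4 N, at most 2.5 mm.
- pocket (a point): Centre of the pocket's mouth on top of the fixed polished nickel tweezer block (75 x 60 x 30 mm). The pocket is 12 mm deep and loosely holds the key's lower end; the block's top is 30 mm above the bench.
- key_centre (a point): Centre of the loose steel key, 44 mm long, upright in the pocket (18 to 62 mm above the bench), 35 g. T section: flange 13 mm wide (y), 4 thick on the -x side; stem 7 mm wide towards +x; 14 mm over the flat faces at x = -7 and +7 (grip these). Ends tapered 0.5 to 1 mm. In the slot the flange is innermost; the stem stands 4.5 mm out of the spindle, its top 10 mm below the spindle's top.
- hub_centre (a point): Centre of the loose hub, about 0.18 kg, standing on the bench: a round black knurled shell 56 mm across, 40 mm high, with a brass sleeve inside (through bore 28.2 mm). The sleeve has one full-height keyway, 8.8 mm wide, reaching 19.3 mm from the axis. More than 25 N between the hub and the key, spindle or washer spoils them.
- canister_mid (a point): Loose aluminium screw-top canister with knurled cap, 45 mm across, 47 mm high; point at its centre. Not to be disturbed.
- frame_mid (a point): Loose navy acetate half-rim spectacle frame, lying flat, 140 x 45 x 8 mm; point at its bridge. Not to be disturbed.
- grip_mid (a point): Loose green rubber temple grip, 80 x 16 x 10 mm, lying flat; point at its middle. Not to be disturbed.
- hub_foot (a point): Centre of the hub's underside; axes of the shell. The sleeve sits in the shell by a stiff slip clutch (0.09 N m), so it turns with the shell unless blocked. Its keyway points within 0.7 rad either way of the shell's x; that angle is not measured: see it from above or feel for it. It drops over the key within about 4 degrees of true; else the hub stands on the key's top, 41 mm above home.
There are look-alikes about, which are no part of the job. What is shaped like the part that bears hub_centre but blue or purple is not meant.

How it is judged (in metres and radians):
On the way, in this order (a step that is already met when the one before it is completed fails the run):
1. the key stands at the bottom of the spindle's slot (distance between key_centre and key_seat below 0.003 m and angle between key_centre's own z axis and vertical below 0.08 rad), for 0.2 s.
2. the hub is home on the collar, over the key (distance between hub_centre and hub_seat below 0.003 m and angle between hub_centre's own z axis and vertical below 0.06 rad), for 0.2 s.
At the end, for the whole second after the job is handed in: The key stands at the bottom of the slot (centre within 3 mm of its seat, upright within 0.08 rad) and the hub is home on the collar (centre within 3 mm of its seat, upright within 0.06 rad); canister, frame and temple grip are within 20 mm of where they began (all of step 1 and all of step 2 and distance of each of canister_mid, frame_mid, grip_mid from where it was at the start of the episode below 0.02 m); the robot touches nothing.
It fails at once if the hub is forced against or dropped on the key (over 25 N) (contact force between hub and key above 25 N).
It fails at once if the hub is forced against or dropped on the spindle or collar (over 25 N) (contact force between hub and anvil above 25 N).
It fails at once if the canister, frame or temple grip is disturbed (over 20 mm) (distance of any of canister_mid, frame_mid, grip_mid from where it was at the start of the episode above 0.02 m).
It also fails if it takes over 72 s, if anything falls off the work surface, if the arm or the gripper's body presses on something with over 40 N, if the wrist force passes 120 N, or if a joint passes its speed limit or range.

## Robot

A 6-joint arm with a two-finger parallel gripper is mounted at the origin on the work surface. World frame = base frame: x ahead of the robot, y to its left, z up, the work surface at z = 0. Lengths are in mm, angles in degrees, forces in N, time in s.
With the tool pointing down it reaches from about 300 to 850 mm from the base axis. Payload 4.2 kg.
Tool frame: the origin (TCP) lies at the very end of the fingers, on their centre line; the grasp point (between the pads) lies 19 mm behind it; z points along the fingers, y is the line along which they close (so a half turn about z gives the same grasp; the last joint's range is limited). The gripper opens to 91 mm and grips with 3 to 60 N. Pads are 32 mm wide; open, the fingers measure 118 mm over their backs; the gripper's body (76 mm by 178 mm) begins 60 mm behind the grasp point.
Start: joints at [-69.901, 18.312, 89.639, -0, 72.044, -1.146], TCP at [208.362, -535.937, 213.976] pointing down, gripper open.
Joint ranges: [-177.97, 177.97], [-48.28, 115.42], [12.27, 149.76], [-77.06, 257.06], [2.81, 150.46], [-146.56, 146.56]. Speed limits (degrees/s): [147.25, 147.25, 180, 180, 180, 180].

## Interface

Orientations are given as [roll, pitch, yaw] about the fixed x, y, z axes, in that order (R = Rz(yaw) Ry(pitch) Rx(roll)).
In Python, from workcell import env gives the robot as it stands.
- The arm moves only by the shell command python3 -m pendant 'ROWS' [FORCE]. ROWS is a JSON object of lists of equal length, an entry for each row: "translation": the shift along the tool's x, y, z in mm, a list of three; "roll": the turn about the tool's z in rad; "hand": the closure in counts, from 0 (fully open) to 255 (shut). In form: {"translation": [[dx, dy, dz], ...], "roll": [roll, ...], "hand": [hand, ...]}. A call has exactly 8 rows; each row shifts and turns the commanded pose from where the row before left it, along the tool's axes as they then stand; what a row does not reach is not made up. A row lasts 1/12 s, in which the tool goes at most 41.7 mm and 7.16 degrees, less where a joint would pass 70% of its speed; a pose out of reach is approached as far as the arm can. A call with a gripper value outside its range is refused whole. The fingers move at their own pace and stop on an object; FORCE is the grip in N (left out, the last holds). Time passes only in rows, so rows that do not move let the fingers close, or fill a call up. It gives the time, the measured TCP pose, the force, the opening and the grip force at its end, in the units of the state.
- env.state(): the state, without advancing time (a new reading comes with each control period).
- env.grab_frame(name): name is "scene" or "top"; returns a dict with "frame" (384x512x3 uint8, red, green, blue), "z_map" (384x512 float32, mm along the optical axis (not along the pixel's ray), 0 where there is no reading), "fx", "fy", "cx", "cy" (pixels), "pose" (4x4, takes a point from camera to world coordinates). Camera axes: x right, y down, z forward; pixel columns grow to the right and rows downward; lengths in mm; the calibration is good to about 2 mm. A picture is of the moment at which its call begins.
- env.job_done(): hands the job in; it is judged then, once.
Trained networks look in a picture, given as the dict that the camera call returned (one of the last four; its "shot" number tells which), for a name from the list of things; names that differ only in an ending like _2 or _b are one class to them, and where a whole thing is asked for, a point or a joint stands for the part that bears it (a point fixed in the world has none). Each returns a list of dicts, best first, with "score" (0 to 1); they miss things now and then, are a little off and sometimes report something else, mostly with a low value. They report only what shows in the picture. A call takes as long as a camera call. They do not tell look-alikes from the thing itself.
- env.recognise(picture, label): "rect" ([centre column, centre row, width, height] in pixels, round what is visible of it).
- env.regions_of(picture, label): "pixels" (384x512 bool, what is visible of it) and "rect" ([centre column, centre row, width, height] in pixels, round what is visible of it).
The state is a dict: "time_s": time; "qpos": joint angles; "qvel": joint speeds; "effort": joint torques, N m; "ee_pos": TCP position; "ee_rot": TCP orientation; "force": force on the tool from outside, world axes, zero at the start; "torque": the same for the moment, N m; "gripper_width": finger opening in mm; "gripper_force": force on a finger pad.
Only numpy, scipy, OpenCV 4.12 (cv2) and the standard library are available. Lean on these libraries where they do the work, as an engineer would, in place of code of your own. Each camera call takes 0.05 s, during which the arm holds its last target. There are 200 camera calls.

## Working session

There is one attempt and no reset: what is moved stays moved. The work goes in short steps, Python scripts to look and compute and a shell command to move; the robot and the scene stay as the last step left them, time stands still between calls to the robot, and variables do not carry over. Pictures are saved under pics/ and viewed, at most 10 in all, crops included, and the job is handed in when it is done.

```bash
mkdir -p pics; cat > h.py <<'E'
from workcell import env
import numpy as np, cv2
def shot(n): return env.grab_frame(n)
def cloud(p):
    z=p["z_map"]; v,u=np.mgrid[0:z.shape[0],0:z.shape[1]]
    P=np.stack([(u-p["cx"])/p["fx"]*z,(v-p["cy"])/p["fy"]*z,z],-1)
    T=np.array(p["pose"]); W=P@T[:3,:3].T+T[:3,3]; W[z==0]=np.nan; return W
def proj(p,X):
    T=np.linalg.inv(np.array(p["pose"])); c=T[:3,:3]@np.array(X)+T[:3,3]
    return p["fx"]*c[0]/c[2]+p["cx"],p["fy"]*c[1]/c[2]+p["cy"]
def save(p,f,roi=None,s=1):
    im=p["frame"][:,:,::-1]
    if roi: im=im[roi[1]:roi[3],roi[0]:roi[2]]
    cv2.imwrite("pics/"+f,cv2.resize(np.ascontiguousarray(im),None,fx=s,fy=s,interpolation=cv2.INTER_CUBIC))
E
python3 - <<'E'
from h import *
a=shot("scene");b=shot("top")
cv2.imwrite("pics/a.png",np.hstack([a["frame"],b["frame"]])[:,:,::-1]) if 0 else None
im=np.vstack([a["frame"],b["frame"]])[:,:,::-1]
cv2.imwrite("pics/a.png",cv2.resize(np.ascontiguousarray(im),(400,600)));
save(a,"s0.png",None,1.5); save(b,"t0.png",None,1.5)
for p,n in((a,"scene"),(b,"top")):
    W=cloud(p); print(n,p["fx"],np.round(p["pose"],2).tolist())
    for l in ["anvil","spindle_tip","pocket","key_centre","hub_centre","canister_mid","frame_mid","grip_mid"]:
        for r in env.regions_of(p,l)[:3]:
            m=r["pixels"]; w=W[m]; w=w[~np.isnan(w[:,0])]
            print(l,round(r["score"],2),np.round(r["rect"]).tolist(),np.round(np.median(w,0)).tolist(),"zmax",np.round(np.percentile(w[:,2],97)), "col",p["frame"][m].mean(0).round().tolist())
E
```

```text
scene 418.91861019761853 [[-0.5, 0.62, -0.6, 1062.75], [0.86, 0.36, -0.35, 300.0], [-0.0, -0.69, -0.72, 688.98], [0.0, 0.0, 0.0, 1.0]]
anvil 0.8 [255.0, 237.0, 60.0, 56.0] [616.0, 15.0, 27.0] zmax 82.0 col [30.0, 29.0, 28.0]
spindle_tip 0.89 [258.0, 236.0, 58.0, 58.0] [616.0, 16.0, 27.0] zmax 82.0 col [32.0, 30.0, 29.0]
pocket 0.75 [171.0, 177.0, 39.0, 30.0] [566.0, -255.0, 30.0] zmax 33.0 col [128.0, 118.0, 103.0]
key_centre 0.46 [168.0, 166.0, 7.0, 11.0] [553.0, -264.0, 49.0] zmax 65.0 col [94.0, 88.0, 85.0]
hub_centre 0.83 [351.0, 209.0, 28.0, 29.0] [457.0, 150.0, 35.0] zmax 43.0 col [69.0, 35.0, 78.0]
hub_centre 0.8 [377.0, 244.0, 33.0, 36.0] [514.0, 222.0, 36.0] zmax 43.0 col [49.0, 39.0, 25.0]
hub_centre 0.79 [329.0, 271.0, 35.0, 36.0] [616.0, 170.0, 36.0] zmax 43.0 col [27.0, 49.0, 95.0]
canister_mid 0.64 [274.0, 303.0, 25.0, 37.0] [732.0, 117.0, 47.0] zmax 50.0 col [144.0, 138.0, 127.0]
frame_mid 0.95 [157.0, 261.0, 69.0, 16.0] [753.0, -141.0, 8.0] zmax 11.0 col [34.0, 35.0, 48.0]
grip_mid 0.55 [310.0, 176.0, 30.0, 16.0] [381.0, 18.0, 10.0] zmax 13.0 col [61.0, 88.0, 68.0]
to
[... 573 characters left out ...]
.0 col [60.0, 55.0, 53.0]
hub_centre 0.83 [177.0, 177.0, 31.0, 30.0] [609.0, 171.0, 39.0] zmax 42.0 col [15.0, 29.0, 60.0]
hub_centre 0.82 [112.0, 202.0, 33.0, 27.0] [552.0, 297.0, 39.0] zmax 42.0 col [16.0, 28.0, 55.0]
hub_centre 0.58 [150.0, 226.0, 34.0, 31.0] [505.0, 221.0, 39.0] zmax 42.0 col [36.0, 27.0, 17.0]
canister_mid 0.96 [204.0, 125.0, 26.0, 24.0] [722.0, 112.0, 46.0] zmax 49.0 col [96.0, 92.0, 84.0]
frame_mid 0.64 [321.0, 119.0, 59.0, 23.0] [752.0, -135.0, 7.0] zmax 10.0 col [15.0, 14.0, 21.0]
frame_mid 0.33 [149.0, 227.0, 34.0, 28.0] [505.0, 220.0, 39.0] zmax 42.0 col [37.0, 29.0, 18.0]
grip_mid 0.71 [244.0, 288.0, 21.0, 36.0] [380.0, 17.0, 8.0] zmax 12.0 col [36.0, 50.0, 39.0]
```

View pics/t0.png

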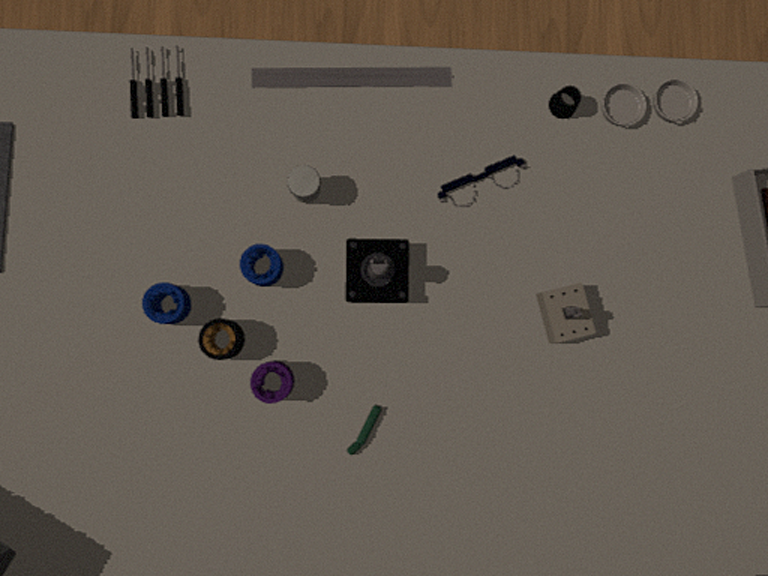

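```bash
python3 - <<'E'
from h import *
a=shot("scene");b=shot("top")
def cr(p,X,r,s):
    u,v=proj(p,X);M=np.float32([[s,0,-s*(u-r)],[0,s,-s*(v-r)]])
    return cv2.warpAffine(p["frame"],M,(int(2*r*s),int(2*r*s)),flags=cv2.INTER_CUBIC)
c=[(616,9,60),(553,-262,45),(505,221,40)]
rows=[np.hstack([cv2.resize(cr(p,X,28,4.7),(264,264)) for X in c]) for p in (a,b)]
im=np.clip(np.vstack(rows).astype(float)*1.6,0,255).astype(np.uint8)
cv2.imwrite("pics/c0.png",im[:,:,::-1])
for i,X in enumerate(c): print(proj(a,X),proj(b,X))
W=cloud(b)
def st(lo,hi,cx,cy,r):
    d=np.hypot(W[...,0]-cx,W[...,1]-cy); m=(W[...,2]>lo)&(W[...,2]<hi)&(d<r); w=W[m]
    rr=cv2.minAreaRect(w[:,:2].astype(np.float32)); print(lo,len(w),w.mean(0).round(1),np.round(rr[0],1),np.round(rr[1],1),rr[2])
st(22,34,609,5,75);st(70,90,609,5,50);st(25,34,553,-262,55);st(48,70,553,-262,30);st(36,46,505,221,45)
W=cloud(a)
print('scene');st(22,34,609,5,75);st(70,90,609,5,50);st(25,34,553,-262,55);st(48,70,553,-262,30);st(36,46,505,221,45)
print(env.state()["ee_rot"],env.state()["gripper_width"])
E
```

```text
(np.float64(254.9224969281186), np.float64(225.95380290584188)) (np.float64(251.16965500580832), np.float64(172.99305389617192))
(np.float64(169.11481249282815), np.float64(166.89847897193363)) (np.float64(379.3619045155533), np.float64(207.67219465745308))
(np.float64(375.842456756644), np.float64(236.6323623703667)) (np.float64(145.9964306722951), np.float64(224.9836344282324))
22 1592 [606.5   6.8  26.1] [607.3   6.4] [88.8 87.8] 1.6605405807495117
70 112 [604.7   6.4  80.1] [605.9   5.8] [23.4 24.3] 0.025672029703855515
25 918 [ 553.2 -266.4   29.4] [ 553.6 -267.2] [74.8 62.1] 15.39294147491455
48 43 [ 552.7 -265.9   58.6] [ 553.5 -266.3] [13.5 11.8] 16.256370544433594
36 441 [503.7 221.   39.6] [504.  220.6] [55.2 54.7] 0.9052962064743042
scene
22 1296 [613.1  11.7  27.5] [605.4   7. ] [91.  90.4] 0.5887532234191895
70 134 [606.7   8.3  79.9] [606.    7.4] [22.3 24.8] 1.8401212692260742
25 556 [ 555.4 -262.5   30.9] [ 550.  -267.1] [78.9 61.9] 15.377143859863281
48 49 [ 551.3 -265.    57.5] [ 550.4 -265.8] [17.  13.1] 29.200468063354492
36 427 [503.7 221.6  40.6] [502.3 221. ] [56.1 56.1] 68.62405395507812
[1.79996990e+02 1.87029844e-03 2.12435772e+01] 90.93848917526533
```

View pics/c0.png

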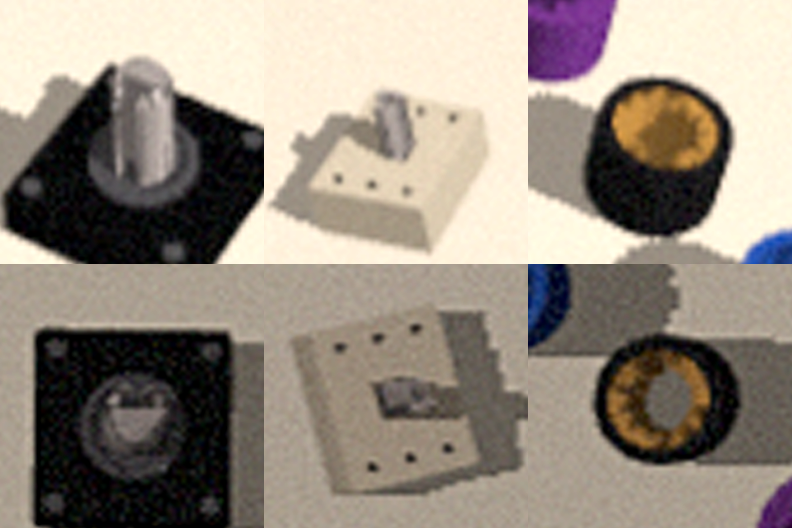

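Top view: the black hub with the brass sleeve is at about (221,339) in the ×1.5 image, with blue look-alikes at (262,265) and (166,302), a purple one at (272,381) and a black ring at (565,101). I choose the black/brass one, which the crop confirms. The key stands in the nickel block at (575,313), and the spindle is at (378,268) with its slot apparently towards +x (up). Next I need the key and keyway directions.

```bash
python3 - <<'E'
from h import *
def avg(n,k):
    fs=[shot(n) for _ in range(k)]
    p=fs[-1]; p=dict(p); p["frame"]=np.mean([f["frame"] for f in fs],0)
    zs=np.array([f["z_map"] for f in fs]); p["z_map"]=np.median(zs,0); return p
a=avg("scene",10);b=avg("top",10)
import pickle; pickle.dump((a,b),open("avg.pkl","wb"))
def cr(p,X,r,g):
    u,v=proj(p,X);s=264/(2*r);M=np.float32([[s,0,-s*(u-r)],[0,s,-s*(v-r)]])
    im=cv2.warpAffine(p["frame"].astype(np.float32),M,(264,264),flags=cv2.INTER_LINEAR)
    return np.clip(255*(im/255*g)**0.6,0,255)
rows=[np.hstack([cr(p,(606,7,80),12,1.0*k),cr(p,(552,-266,55),14,1.2*k),cr(p,(504,221,40),20,1.3*k)]) for p,k in ((a,1),(b,1.6))]
cv2.imwrite("pics/c1.png",np.vstack(rows)[:,:,::-1].astype(np.uint8))
for p in (a,b):
    W=cloud(p)
    for t,c,r,lo,hi in(("sp",(606,7),40,70,90),("anv",(606,7),75,22,30),("key",(552,-266),20,56,70),("blk",(552,-266),60,25,34),("hub",(504,221),45,36,46)):
        m=(W[...,2]>lo)&(W[...,2]<hi)&(np.hypot(W[...,0]-c[0],W[...,1]-c[1])<r); w=W[m]
        rr=cv2.minAreaRect(w[:,:2].astype(np.float32)); print(t,len(w),w.mean(0).round(1),np.round(rr[0],1),np.round(rr[1],1),round(rr[2],1))
W=cloud(b);m=(W[...,2]>50)&(np.hypot(W[...,0]-552,W[...,1]+266)<20)
for q in W[m]: print(q.round(1).tolist(),end=' ')
E
```

```text
sp 137 [606.7   8.3  79.6] [605.6   7.1] [22.  24.3] 0.5
anv 1172 [613.4  12.   27. ] [605.4   6.6] [89.2 89.7] 0.7
key 29 [ 550.6 -266.    61.4] [ 550.4 -265.7] [13.4 11.6] 37.0
blk 555 [ 555.5 -262.8   30.8] [ 550.5 -267.4] [75.5 60.7] 15.8
hub 434 [503.7 221.5  40.6] [502.2 221.4] [55.1 55.7] 77.3
sp 110 [604.9   6.4  80.2] [606.5   5.8] [22.3 24.1] 2.2
anv 1484 [606.6   6.8  25.7] [607.4   6.3] [88.6 87.9] 1.7
key 33 [ 552.8 -266.6   60.8] [ 552.8 -265.4] [13.6 11.3] 29.7
blk 928 [ 553.4 -266.3   29.4] [ 553.7 -267.4] [74.7 60.6] 15.1
hub 444 [503.8 220.7  39.6] [504.  220.4] [55.3 54.5] 2.2
[559.8, -264.0, 60.4] [559.8, -265.8, 61.1] [559.8, -267.5, 62.0] [558.2, -262.7, 52.5] [557.9, -262.9, 57.7] [557.7, -263.3, 62.1] [557.8, -266.0, 60.6] [557.8, -267.5, 62.1] [556.2, -263.2, 51.2] [555.9, -263.2, 56.9] [555.7, -263.7, 61.1] [555.6, -265.3, 62.3] [555.8, -267.8, 61.2] [555.8, -270.0, 61.0] [554.2, -263.5, 50.2] [553.9, -263.7, 55.4] [553.6, -263.9, 60.5] [553.7, -265.8, 61.0] [553.7, -267.5, 61.9] [553.7, -269.6, 61.9] [552.0, -264.7, 52.8] [551.7, -264.3, 59.4] [551.6, -265.6, 61.5] [551.6, -267.5, 62.0] [551.7, -269.8, 61.5] [551.8, -272.4, 60.2] [550.0, -265.3, 51.0] [549.5, -264.0, 60.3] [549.5, -265.6, 61.4] [549.6, -267.9, 61.0] [549.6, -269.9, 61.2] [549.7, -272.0, 61.2] [549.7, -273.7, 62.1] [547.7, -262.3, 53.5] [547.5, -262.2, 59.3] [547.4, -263.7, 61.1] [547.5, -266.0, 60.2] [547.5, -267.4, 62.1] [547.6, -270.0, 60.8] [545.8, -262.9, 51.9] [545.5, -263.1, 57.0]
```

View pics/c1.png

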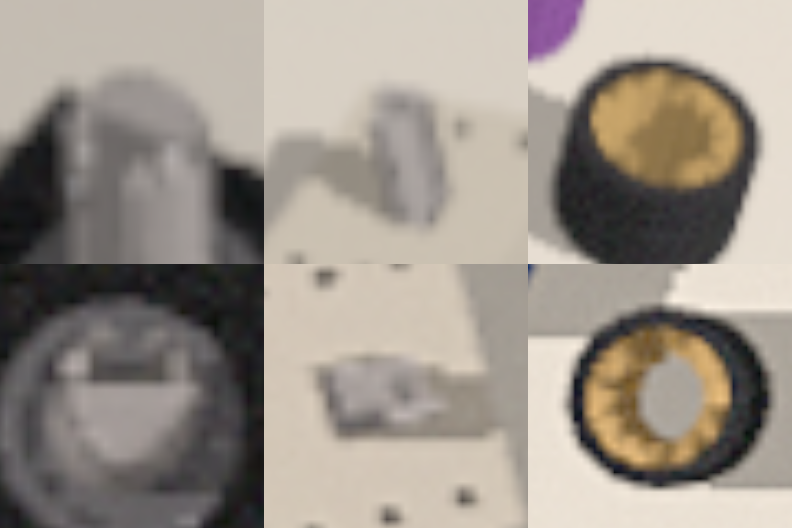

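Slot faces +x. The key's flange is on its low-x side and the stem points to +x at about 15°, aligned with the block. Now the keyway angle: which rays pass below the hub's top plane outside the bore radius.

```bash
cat >> h.py <<'E'
def open_dir(p,c,ztop,r0=15,r1=18.5,zm=3,bins=24,refit=True):
    "polar map of openings in a ring's top face; c guess of centre"
    W=cloud(p); T=np.array(p["pose"]); o=T[:3,3]
    d=W-o; s=(ztop-o[2])/d[...,2]; Q=o+d*s[...,None]      # ray at top plane
    if refit:
        m=(abs(W[...,2]-ztop)<2.5)&(np.hypot(W[...,0]-c[0],W[...,1]-c[1])<32)
        (cx,cy),R=cv2.minEnclosingCircle(Q[m][:,:2].astype(np.float32)); c=(cx,cy); print("c",np.round(c,1),"R",round(R,1))
    x=Q[...,0]-c[0];y=Q[...,1]-c[1];r=np.hypot(x,y);an=np.degrees(np.arctan2(y,x))
    m=(r>r0)&(r<r1); dep=ztop-W[...,2]
    out=[]
    for k in range(bins):
        lo=-180+k*360/bins; q=m&(an>=lo)&(an<lo+360/bins)
        out.append((int(lo+180/bins),np.round(np.nanmean(np.clip(dep[q],-3,15)),1) if q.any() else None))
    g=m&(dep>zm); 
    print(out); print("mean dir",np.degrees(np.arctan2(y[g].mean(),x[g].mean())),g.sum())
    return c
E
python3 - <<'E'
from h import *
import pickle; a,b=pickle.load(open("avg.pkl","rb"))
for p in(a,b): open_dir(p,None or (503.5,221),40)
E
```

```text
c [502.2 220.9] R 29.6
[(-172, np.float64(-1.0)), (-157, np.float64(-1.3)), (-142, np.float64(-1.2)), (-127, np.float64(-1.3)), (-112, np.float64(-1.0)), (-97, np.float64(-0.9)), (-82, np.float64(-1.3)), (-67, np.float64(-0.7)), (-52, np.float64(-1.0)), (-37, np.float64(-1.5)), (-22, np.float64(-1.3)), (-7, np.float64(2.8)), (7, np.float64(11.2)), (22, np.float64(9.4)), (37, np.float64(-1.0)), (52, np.float64(-1.2)), (67, np.float64(-1.6)), (82, np.float64(-1.4)), (97, np.float64(-1.4)), (112, np.float64(-1.1)), (127, np.float64(-1.0)), (142, np.float64(-0.8)), (157, np.float64(-1.0)), (172, np.float64(-0.7))]
mean dir 10.166815722607874 6
c [504. 221.] R 28.0
[(-172, np.float64(0.3)), (-157, np.float64(0.6)), (-142, np.float64(0.4)), (-127, np.float64(0.3)), (-112, np.float64(0.6)), (-97, np.float64(-0.0)), (-82, np.float64(0.4)), (-67, np.float64(0.3)), (-52, np.float64(0.9)), (-37, np.float64(0.3)), (-22, np.float64(0.4)), (-7, np.float64(7.4)), (7, np.float64(15.0)), (22, np.float64(5.1)), (37, np.float64(0.7)), (52, np.float64(0.4)), (67, np.float64(-0.0)), (82, np.float64(0.4)), (97, np.float64(0.2)), (112, np.float64(0.3)), (127, np.float64(0.5)), (142, np.float64(0.4)), (157, np.float64(0.1)), (172, np.float64(0.3))]
mean dir 6.115359510676007 8
```

```bash
python3 -m pendant '{"translation":[[0,0,0],[0,0,0],[0,0,0],[0,0,0],[0,0,0],[0,0,0],[0,0,0],[0,0,0]],"roll":[-0.12,-0.12,-0.12,-0.12,-0.12,-0.12,-0.12,-0.12],"hand":[80,80,80,80,80,80,80,80]}' 10
```

```text
time_s: 2.67
ee_pos: [208.4, -535.9, 214.0]
ee_rot: [180.0, 0.0, 76.6]
force: [-0.1, -0.5, 0.4]
gripper_width: 62.3
gripper_force: 0.0
```

```bash
python3 -m pendant '{"translation":[[0,0,0],[0,0,0],[0,0,0],[0,0,0],[0,0,0],[14,33.6,9],[14,33.6,9],[14,33.6,9]],"roll":[-0.12,-0.12,-0.12,-0.12,-0.023,0,0,0],"hand":[100,100,100,100,100,100,100,100]}'; python3 -m pendant '{"translation":[[14,33.6,9],[14,33.6,9],[14,33.6,9],[14,33.6,9],[14,33.6,9],[14,33.6,9],[14,33.6,9],[0,0,0]],"roll":[0,0,0,0,0,0,0,0],"hand":[100,100,100,100,100,100,100,100]}'
```

```text
time_s: 3.33
ee_pos: [295.4, -468.7, 186.8]
ee_rot: [180.0, 0.0, 104.8]
force: [0.1, -0.3, -0.4]
gripper_width: 55.3
gripper_force: 0.0
time_s: 4.0
ee_pos: [500.3, -309.1, 122.1]
ee_rot: [179.9, -0.2, 105.2]
force: [0.5, -0.8, -0.0]
gripper_width: 55.2
gripper_force: 0.0
```

```bash
python3 -m pendant '{"translation":[[14,31,0],[13,30,0],[0,0,0],[0,0,10],[0,0,15],[0,0,15],[0,0,0],[0,0,0]],"roll":[0,0,0,0,0,0,0,0],"hand":[130,130,130,130,130,130,130,130]}'; python3 - <<'E'
from h import *
s=env.state();print(s["ee_pos"],s["ee_rot"],s["force"])
a=shot("scene");b=shot("top")
def cr(p,X,r):
    u,v=proj(p,X);k=400/(2*r);M=np.float32([[k,0,-k*(u-r)],[0,k,-k*(v-r)]])
    im=cv2.warpAffine(p["frame"].astype(np.float32),M,(400,400),flags=cv2.INTER_LINEAR)
    return np.clip(255*(im/255*1.4)**0.7,0,255)
cv2.imwrite("pics/c2.png",np.hstack([cr(p,(552,-266,62),28) for p in(a,b)])[:,:,::-1].astype(np.uint8))
E
```

```text
time_s: 4.67
ee_pos: [546.6, -272.0, 82.9]
ee_rot: [-179.9, -0.1, 105.0]
force: [0.5, 0.3, 0.4]
gripper_width: 44.8
gripper_force: 0.0
[ 546.64570928 -271.9921955    82.9360647 ] [-1.79865042e+02 -9.11704070e-02  1.04963457e+02] [0.54777485 0.26766329 0.41211008]
```

View pics/c2.png

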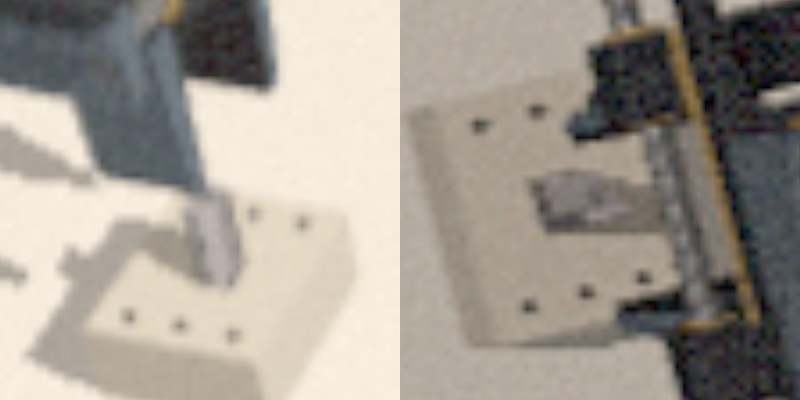

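```bash
python3 -m pendant '{"translation":[[2,3.3,0],[2,3.3,0],[0,0,0],[0,0,8],[0,0,8],[0,0,8],[0,0,8],[0,0,1]],"roll":[-0.007,0,0,0,0,0,0,0],"hand":[130,130,130,130,130,130,130,130]}' ; python3 -m pendant '{"translation":[[0,0,0],[0,0,0],[0,0,0],[0,0,0],[0,0,0],[0,0,0],[0,0,0],[0,0,0]],"roll":[0,0,0,0,0,0,0,0],"hand":[160,180,200,220,240,240,240,240]}' 10
```

```text
time_s: 5.43
ee_pos: [552.3, -265.3, 48.6]
ee_rot: [-179.8, -0.2, 105.5]
force: [0.2, -0.3, 0.3]
gripper_width: 45.0
gripper_force: 0.0
time_s: 6.1
ee_pos: [553.8, -266.0, 51.3]
ee_rot: [180.0, 0.0, 105.5]
force: [-0.5, 0.6, 1.6]
gripper_width: 13.5
gripper_force: 10.0
```

```bash
python3 -m pendant '{"translation":[[0,0,0],[0,0,-5],[0,0,-15],[0,0,-25],[0,0,-25],[0,0,-15],[0,0,-10],[0,0,0]],"roll":[0,0,0,0,0.06,0.1,0.088,0],"hand":[240,240,240,240,240,240,240,240]}' 20; python3 -m pendant '{"translation":[[15,4,0],[30,8,0],[40,10,0],[40,10,0],[40,10,0],[40,10,0],[30,8,0],[15,4,0]],"roll":[0,0,0,0,0,0,0,0],"hand":[240,240,240,240,240,240,240,240]}';  python3 -m pendant '{"translation":[[10,2.5,0],[7,1.5,0],[4,1,0],[0,0,0],[0,0,0],[0,0,0],[0,0,0],[0,0,0]],"roll":[0,0,0,0,0,0,0,0],"hand":[240,240,240,240,240,240,240,240]}'; python3 - <<'E'
from h import *
import pickle
fs=[(shot("scene"),shot("top")) for _ in range(4)]
s=env.state();print(s["ee_pos"],s["ee_rot"],s["gripper_width"])
out=[]
for i in(0,1):
    p=dict(fs[-1][i]);p["frame"]=np.mean([f[i]["frame"] for f in fs],0);p["z_map"]=np.median([f[i]["z_map"] for f in fs],0);out.append(p)
pickle.dump(out,open("k.pkl","wb"))
def cr(p,X,r):
    u,v=proj(p,X);k=400/(2*r);M=np.float32([[k,0,-k*(u-r)],[0,k,-k*(v-r)]])
    im=cv2.warpAffine(p["frame"].astype(np.float32),M,(400,400),flags=cv2.INTER_LINEAR)
    return np.clip(255*(im/255*1.4)**0.7,0,255)
cv2.imwrite("pics/c3.png",np.hstack([cr(p,(610,7,105),22) for p in out])[:,:,::-1].astype(np.uint8))
for p in out:
    W=cloud(p);m=(W[...,2]>92)&(W[...,2]<135)&(np.hypot(W[...,0]-617,W[...,1]-7)<16); w=W[m]; print(len(w),w.min(0) if len(w) else'',w.max(0) if len(w) else '')
E
```

```text
time_s: 6.77
ee_pos: [554.9, -266.5, 148.9]
ee_rot: [179.7, 0.1, 91.2]
force: [0.8, -0.0, -0.6]
gripper_width: 13.5
gripper_force: 19.9
time_s: 7.43
ee_pos: [611.7, -9.8, 144.6]
ee_rot: [-179.9, -0.1, 91.6]
force: [-0.7, 0.0, -0.3]
gripper_width: 14.0
gripper_force: 19.9
time_s: 8.1
ee_pos: [616.5, 5.7, 146.0]
ee_rot: [180.0, 0.0, 91.2]
force: [0.3, -0.6, -0.7]
gripper_width: 13.7
gripper_force: 19.9
[616.62404661   6.59720745 145.94932699] [1.79998596e+02 5.22219226e-03 9.12648136e+01] 13.873876742115844
48 [608.44192111   2.1695136  113.3072399 ] [621.36840595  11.538502   134.35938619]
0
```

View pics/c3.png

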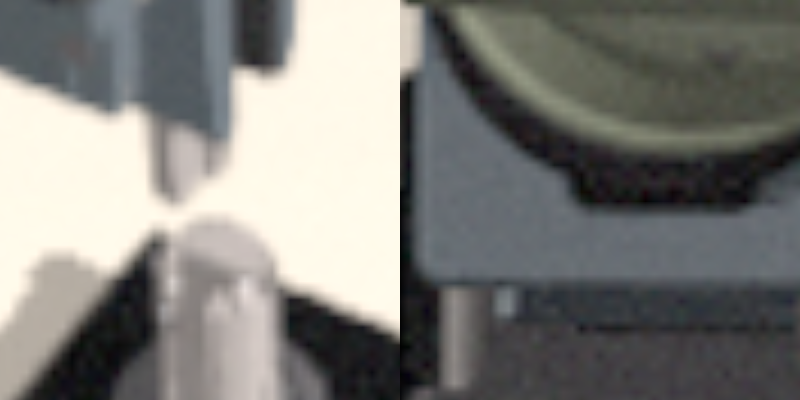

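```bash
cat > fit.py <<'E'
from h import *
from scipy.optimize import least_squares
def sdT(x,y):
    def box(x,y,cx,hx,hy):
        dx=abs(x-cx)-hx;dy=abs(y)-hy
        return np.hypot(np.maximum(dx,0),np.maximum(dy,0))+np.minimum(np.maximum(dx,dy),0)
    return np.minimum(box(x,y,-5,2,6.5),box(x,y,0,7,3.5))
def fitkey(p,c,zl,zh,yaw=None,r=14):
    W=cloud(p);m=(W[...,2]>zl)&(W[...,2]<zh)&(np.hypot(W[...,0]-c[0],W[...,1]-c[1])<r);w=W[m]
    def f(q):
        a=np.radians(q[2] if yaw is None else yaw);x=w[:,0]-q[0];y=w[:,1]-q[1]
        return sdT(x*np.cos(a)+y*np.sin(a),-x*np.sin(a)+y*np.cos(a))
    best=min((least_squares(f,[c[0]+i,c[1]+j,1.3],loss="soft_l1",f_scale=.5) for i in(-2,0,2) for j in (-2,0,2)),key=lambda s:s.cost)
    print("key",best.x.round(2),"n",len(w),"rms",np.sqrt(np.mean(best.fun**2)).round(2));return best.x
def fitspin(p,c,zl=36,zh=76):
    W=cloud(p);m=(W[...,2]>zl)&(W[...,2]<zh)&(np.hypot(W[...,0]-c[0],W[...,1]-c[1])<18);w=W[m]
    an=np.degrees(np.arctan2(w[:,1]-c[1],w[:,0]-c[0])); w=w[abs(an)>40]
    f=lambda q:np.hypot(w[:,0]-q[0],w[:,1]-q[1])-13
    s=least_squares(f,c,loss="soft_l1",f_scale=.5);print("spin",s.x.round(2),len(w),np.std(s.fun).round(2));return s.x
E
python3 - <<'E'
from fit import *
import pickle
a,b=pickle.load(open("avg.pkl","rb"));k=pickle.load(open("k.pkl","rb"))
fitspin(a,(606,7));fitspin(b,(606.5,6));fitspin(k[0],(606,7))
fitkey(k[0],(616,7),114,130);fitkey(k[0],(616,7),114,130,1.3);fitkey(k[0],(616,7),118,128,1.3)
fitkey(a,(552,-266),33,60,15.4);fitkey(a,(552,-266),33,60)
W=cloud(k[0])
for p in (a,b):
    W=cloud(p)
    # anvil edges on top face via image: pixel-wise minAreaRect trimmed
    m=(abs(W[...,2]-26)<3)&(np.hypot(W[...,0]-606,W[...,1]-7)<70); w=W[m][:,:2]
    # edges: fit lines to extremes per bin
    for ax in(0,1):
        for sgn in(1,-1):
            pts=[]
            o=1-ax; c=(606.5,6.7)
            for t in np.arange(c[o]-38,c[o]+38,2.2):
                q=w[abs(w[:,o]-t)<1.1]
                if len(q): e=q[np.argmax(sgn*q[:,ax])]; pts.append((t,e[ax]))
            pts=np.array(pts);g=np.polyfit(pts[:,0],pts[:,1],1)
            r=pts[:,1]-np.polyval(g,pts[:,0]);ok=abs(r)<3;g=np.polyfit(pts[ok,0],pts[ok,1],1)
            print("edge",ax,sgn,round(np.polyval(g,c[o]),2),"deg",round(np.degrees(np.arctan(g[0]))*(1 if ax==1 else -1),2))
E
```

```text
spin [599.92   9.74] 120 2.26
spin [607.38   6.38] 29 0.63
spin [599.84   9.76] 121 2.23
key [613.62   4.95   3.15] n 39 rms 0.35
key [613.55   4.96   1.3 ] n 39 rms 0.37
key [613.61   4.96   1.3 ] n 29 rms 0.33
key [ 550.22 -267.64    1.3 ] n 62 rms 0.29
key [ 550.21 -267.64   15.19] n 62 rms 0.29
edge 0 1 649.27 deg 0.65
edge 0 -1 574.72 deg 26.83
edge 1 1 50.47 deg 1.52
edge 1 -1 -36.17 deg 0.26
edge 0 1 651.11 deg 1.74
edge 0 -1 563.29 deg 1.28
edge 1 1 50.25 deg 1.69
edge 1 -1 -37.1 deg 1.24
```

```bash
python3 - <<'E'
from fit import *
import pickle
a,b=pickle.load(open("avg.pkl","rb"));k=pickle.load(open("k.pkl","rb"))
W=cloud(a)
def circ(zl,zh,a0,a1,R=13,c=(605.5,7.1)):
    m=(W[...,2]>zl)&(W[...,2]<zh)&(np.hypot(W[...,0]-c[0],W[...,1]-c[1])<19);w=W[m]
    for _ in range(5):
        an=np.degrees(np.arctan2(w[:,1]-c[1],w[:,0]-c[0]));v=w[(an>a0)&(an<a1)]
        s=least_squares(lambda q:np.hypot(v[:,0]-q[0],v[:,1]-q[1])-R,c,loss="soft_l1",f_scale=.4);c=s.x
    print(zl,zh,len(v),c.round(2),np.std(s.fun).round(2))
circ(36,76,28,110);circ(36,76,35,100);circ(36,55,30,105);circ(55,76,30,105)
# collar side / anvil front faces
m=(W[...,2]>4)&(W[...,2]<22)&(np.hypot(W[...,0]-606,W[...,1]-7)<72);w=W[m]
px=w[(w[:,0]>640)&(abs(w[:,1]-7)<36)];py=w[(w[:,1]>44)&(abs(w[:,0]-606)<36)]
for q,ax in((px,0),(py,1)):
    if len(q)>10:
        g=np.polyfit(q[:,1-ax],q[:,ax],1);r=q[:,ax]-np.polyval(g,q[:,1-ax]);q=q[abs(r)<2]
        g=np.polyfit(q[:,1-ax],q[:,ax],1);print("face",ax,len(q),np.polyval(g,(606,7)[1-ax]).round(2),np.degrees(np.arctan(g[0]))*(1 if ax else -1), (q[:,ax]-np.polyval(g,q[:,1-ax])).std())
# block faces in scene and key
m=(W[...,2]>4)&(W[...,2]<26)&(np.hypot(W[...,0]-551,W[...,1]+267)<52);w=W[m]-[550.5,-267.4,0];t=np.radians(15.4)
x=w[:,0]*np.cos(t)+w[:,1]*np.sin(t);y=-w[:,0]*np.sin(t)+w[:,1]*np.cos(t)
print("blk +x",np.median(x[(x>33)&(abs(y)<24)]),"+y",np.median(y[(y>26)&(abs(x)<30)]))
T=np.array(a["pose"]);print(T.round(3))
E
```

```text
36 76 92 [604.51   6.14] 0.3
36 76 67 [604.47   6.17] 0.32
36 55 41 [604.51   6.1 ] 0.31
55 76 47 [604.44   6.22] 0.3
face 0 162 649.41 0.6096146976982685 0.24846426486409023
face 1 91 51.14 0.7877643972715072 0.15267530966821352
blk +x 37.076290851338804 +y 29.789663440492824
[[-5.04000e-01  6.22000e-01 -5.99000e-01  1.06275e+03]
 [ 8.64000e-01  3.62000e-01 -3.51000e-01  2.99996e+02]
 [-2.00000e-03 -6.94000e-01 -7.20000e-01  6.88985e+02]
 [ 0.00000e+00  0.00000e+00  0.00000e+00  1.00000e+00]]
```

```bash
python3 -m pendant '{"translation":[[1.3,1.4,0],[0,0,6],[0,0,8],[0,0,6],[0,0,4],[0,0,0],[0,0,0],[0,0,0]],"roll":[0,0,0,0,0,0,0,0],"hand":[240,240,240,240,240,240,240,240]}';python3 -m pendant '{"translation":[[0,0,2],[0,0,2],[0,0,2],[0,0,2],[0,0,2],[0,0,2],[0,0,0],[0,0,0]],"roll":[0,0,0,0,0,0,0,0],"hand":[240,240,240,240,240,240,240,240]}'; python3 - <<'E'
from fit import *
s=env.state();print(s["ee_pos"],s["force"],s["torque"])
a=shot("scene");fitkey(a,(615,6.3),84,106,1)
E
```

```text
time_s: 9.17
ee_pos: [618.2, 7.9, 122.0]
ee_rot: [180.0, 0.0, 91.3]
force: [-0.4, -0.3, -0.4]
gripper_width: 13.5
gripper_force: 19.9
time_s: 9.83
ee_pos: [617.9, 7.9, 109.7]
ee_rot: [-180.0, 0.0, 91.3]
force: [-0.5, -0.8, -0.3]
gripper_width: 13.9
gripper_force: 19.9
[617.88854551   7.91281407 109.72302443] [-0.48721881 -0.81059645 -0.31301613] [ 0.00945046 -0.14533983  0.00169052]
key [615.5    6.91   1.3 ] n 35 rms 0.79
```

```bash
python3 -m pendant '{"translation":[[0,0,2],[0,0,3],[0,0,3],[0,0,3],[0,0,0],[0,0,0],[0,0,0],[0,0,0]],"roll":[0,0,0,0,0,0,0,0],"hand":[240,240,240,240,240,240,240,240]}'
```

```text
time_s: 10.55
ee_pos: [618.1, 7.9, 99.1]
ee_rot: [180.0, 0.0, 91.3]
force: [-0.9, -0.2, -0.1]
gripper_width: 13.3
gripper_force: 19.9
```

```bash
python3 -m pendant '{"translation":[[0,0,2],[0,0,3],[0,0,3],[0,0,3],[0,0,2],[0,0,0],[0,0,0],[0,0,0]],"roll":[0,0,0,0,0,0,0,0],"hand":[240,240,240,240,240,240,240,240]}'; python3 -m pendant '{"translation":[[0,0,0],[0,0,0],[0,0,0],[0,0,0],[0,0,0],[0,0,0],[0,0,0],[0,0,0]],"roll":[0,0,0,0,0,0,0,0],"hand":[205,205,205,205,205,205,205,205]}'; python3 - <<'E'
from fit import *
a=shot("scene");fitkey(a,(615,6.3),75,106,1)
W=cloud(a);m=(np.hypot(W[...,0]-619,W[...,1]-6)<7)&(W[...,2]>33);print(np.sort(W[m][:,2])[-12:].round(1))
E
```

```text
time_s: 11.22
ee_pos: [618.1, 7.9, 86.0]
ee_rot: [180.0, 0.0, 91.3]
force: [0.8, 0.8, -0.5]
gripper_width: 13.6
gripper_force: 19.9
time_s: 11.88
ee_pos: [618.0, 7.9, 85.9]
ee_rot: [180.0, 0.0, 91.3]
force: [-0.5, -0.2, -0.4]
gripper_width: 17.8
gripper_force: 0.0
key [612.89  20.11   1.3 ] n 25 rms 0.99
[461.7 461.7 461.9 461.9 461.9 461.9 462.  462.  462.1 462.2 462.2 462.4]
```

```bash
python3 -m pendant '{"translation":[[0,0,-5],[0,0,-15],[0,0,-25],[0,0,-25],[0,0,-20],[0,0,-5],[0,0,0],[0,0,0]],"roll":[0,0,0,0.1,0.12,0.12,0.12,0.12],"hand":[205,205,150,100,50,20,10,10]}'; python3 -m pendant '{"translation":[[5,-8,0],[14,-25,0],[20,-35,0],[22,-39,0],[22,-39,0],[18,-34,0],[11,-21,0],[5,-10,0]],"roll":[0.019,0,0,0,0,0,0,0],"hand":[0,0,0,0,0,0,0,0]}';  python3 - <<'E'
from fit import *
s=env.state();print(s["ee_pos"],s["ee_rot"])
a=shot("scene");b=shot("top");
fitkey(a,(615,6.3),34,70,1,9)
W=cloud(b);m=(np.hypot(W[...,0]-618,W[...,1]-6.5)<7)&(W[...,2]>33);print(np.sort(W[m][:,2]).round(1))
W=cloud(a);m=(np.hypot(W[...,0]-617,W[...,1]-6)<6)&(W[...,2]>33);print(np.sort(W[m][:,2]).round(1))
def cr(p,X,r):
    u,v=proj(p,X);k=400/(2*r);M=np.float32([[k,0,-k*(u-r)],[0,k,-k*(v-r)]])
    im=cv2.warpAffine(p["frame"].astype(np.float32),M,(400,400),flags=cv2.INTER_LINEAR)
    return np.clip(255*(im/255*1.4)**0.7,0,255)
cv2.imwrite("pics/c4.png",np.hstack([cr(a,(606,7,70),20),cr(b,(606,7,70),20)])[:,:,::-1].astype(np.uint8))
E
```

```text
time_s: 12.6
ee_pos: [618.4, 7.9, 182.4]
ee_rot: [179.9, -0.1, 57.7]
force: [-0.1, 0.1, -0.3]
gripper_width: 55.2
gripper_force: 0.0
time_s: 13.27
ee_pos: [506.0, 218.0, 181.5]
ee_rot: [-180.0, -0.0, 57.1]
force: [-0.5, 0.3, -1.5]
gripper_width: 91.3
gripper_force: 0.0
[506.0031885  218.04693033 181.51366914] [-1.79977068e+02 -4.22403172e-02  5.71166661e+01]
key [619.08   6.63   1.3 ] n 86 rms 1.44
[64.1 64.1 68.8 69.1 69.2 69.7 69.7 69.9 69.9 70.2 70.3 70.7 70.9 71.7
 71.8 71.8 72.  72.1 72.1 72.3 72.6 72.8 73.1 74.  74.1 74.1 76.6 76.9
 78.8 79.4 79.8 80.1]
[33.3 33.5 34.  35.8 36.2 36.6 36.7 37.6 38.8 39.2 41.1 41.2 42.3 43.5
 43.9 44.3 44.6 45.8 45.9 46.1 46.7 46.9 47.8 48.7 49.1 49.5 49.9 50.6
 51.  51.2 52.  52.1 54.2 54.7 55.2 55.7 55.9 56.5 56.8 59.1 59.5 59.5
 59.6 60.9 60.9 61.3 61.4 61.8 63.7 64.4 65.2 65.6 65.9 66.2 67.  67.5
 68.7 69.2 69.3 69.6 70.4 70.8 71.1 71.1 71.4 71.5 71.8 72.5 72.6 72.6
 72.6 72.7 72.7 72.7 72.9 73.  73.1 73.8 73.9 74.1 74.3 74.6 74.8 75.6
 75.8 78.6 80.8 81.  81.2 81.9]
```

View pics/c4.png

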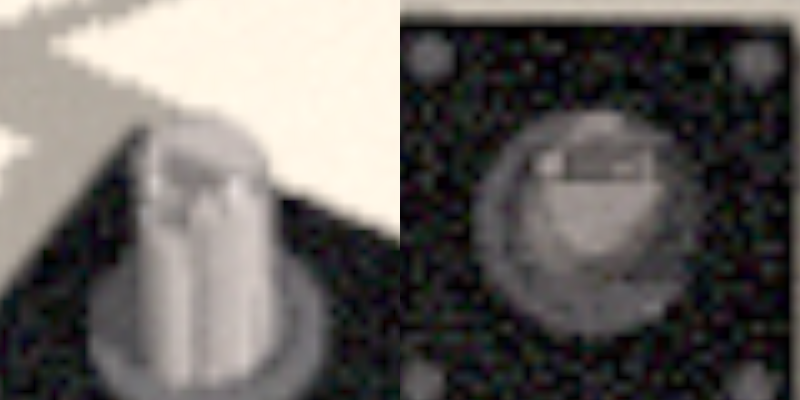

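The key is seated: in the scene half the stem shows from the collar up to about (165,215), 10 mm below the spindle's top, and the top half shows it filling the slot at (605,165). Next the hub.

```bash
python3 -m pendant '{"translation":[[1.6,-3,0],[0,0,15],[0,0,30],[0,0,35],[0,0,30],[0,0,15],[0,0,0],[0,0,0]],"roll":[0,0,0,0,0,0,0,0],"hand":[0,0,0,0,0,0,0,0]}'; python3 -m pendant '{"translation":[[0,0,15],[0,0,15],[0,0,10],[0,0,7],[0,0,1],[0,0,0],[0,0,0],[0,0,0]],"roll":[0,0,0,0,0,0,0,0],"hand":[0,0,0,0,0,0,0,0]}'
```

```text
time_s: 14.03
ee_pos: [506.8, 217.2, 55.5]
ee_rot: [-180.0, 0.1, 56.8]
force: [0.4, 0.1, 0.5]
gripper_width: 91.4
gripper_force: 0.0
time_s: 14.7
ee_pos: [506.7, 218.7, 8.7]
ee_rot: [179.9, -0.1, 56.9]
force: [-0.2, 0.5, -0.7]
gripper_width: 91.2
gripper_force: 0.0
```

```bash
python3 -m pendant '{"translation":[[0.6,-3.3,0],[0,0,0],[0,0,0],[0,0,0],[0,0,0],[0,0,0],[0,0,0],[0,0,0]],"roll":[0,0,0,0,0,0,0,0],"hand":[30,60,85,95,110,130,130,130]}' 20; python3 -m pendant '{"translation":[[0,0,0],[0,0,-3],[0,0,-10],[0,0,-25],[0,0,-35],[0,0,-30],[0,0,-20],[0,0,-7]],"roll":[0,0,0,0,0,0,0,0],"hand":[130,130,130,130,130,130,130,130]}'
```

```text
time_s: 15.37
ee_pos: [503.7, 220.8, 8.0]
ee_rot: [180.0, -0.0, 56.9]
force: [-0.1, 0.4, -0.2]
gripper_width: 55.6
gripper_force: 20.0
time_s: 16.03
ee_pos: [505.5, 221.5, 142.2]
ee_rot: [179.8, -0.3, 56.9]
force: [-0.2, 0.5, -1.1]
gripper_width: 55.6
gripper_force: 20.0
```

```bash
python3 -m pendant '{"translation":[[0,0,0],[0,0,0],[-5,11,0],[-11.5,26,0],[-16.5,37,0],[-16.5,37,0],[-16.5,37,0],[-15.5,34,0]],"roll":[0.06,0.062,0,0,0,0,0,0],"hand":[130,130,130,130,130,130,130,130]}'; python3 -m pendant '{"translation":[[-11,24,0],[-5,11,0],[0,0,0],[0,0,0],[0,0,0],[0,0,0],[0,0,0],[0,0,0]],"roll":[0,0,0,0,0,0,0,0],"hand":[130,130,130,130,130,130,130,130]}'; cat >> fit.py <<'E'
def fithub(p,c,zl,zh,a0=-40,a1=110,R=28):
    W=cloud(p);c=np.array(c,float);m=(W[...,2]>zl)&(W[...,2]<zh)&(np.hypot(W[...,0]-c[0],W[...,1]-c[1])<33);w=W[m]
    for _ in range(5):
        an=np.degrees(np.arctan2(w[:,1]-c[1],w[:,0]-c[0]));v=w[(an>a0)&(an<a1)]
        s=least_squares(lambda q:np.hypot(v[:,0]-q[0],v[:,1]-q[1])-R,c,loss="soft_l1",f_scale=.4);c=s.x
    print("hub",c.round(2),len(v),"std",np.std(s.fun).round(2),"zmin",v[:,2].min().round(1),"zmax",v[:,2].max().round(1));return c
E
python3 - <<'E'
from fit import *
import pickle
a0,_=pickle.load(open("avg.pkl","rb"))
fithub(a0,(502,221),4,36)
a=shot("scene");s=env.state();print(s["ee_pos"],s["ee_rot"],s["force"],s["torque"])
for lo,hi in((20,110),(30,100),(25,80)): fithub(a,(604.5,6),132,168,lo,hi)
save(a,"c5.png",(150,100,350,280),4)
E
```

```text
time_s: 16.7
ee_pos: [590.7, 38.2, 137.1]
ee_rot: [-180.0, 0.1, 50.0]
force: [-0.1, 0.9, -1.5]
gripper_width: 55.5
gripper_force: 20.0
time_s: 17.37
ee_pos: [606.7, 7.5, 138.1]
ee_rot: [180.0, 0.0, 50.0]
force: [-0.1, 0.7, -1.7]
gripper_width: 55.5
gripper_force: 20.0
hub [501.66 221.33] 253 std 0.41 zmin 4.2 zmax 35.8
[606.7448777    7.35326175 138.10650512] [ 1.79993237e+02 -1.45030765e-03  5.00332288e+01] [ 0.17237575 -0.65086351 -2.09347948] [-0.03769875 -0.05792852  0.03802161]
hub [604.71   7.98] 254 std 0.78 zmin 132.2 zmax 167.9
hub [604.61   8.03] 212 std 0.76 zmin 132.2 zmax 167.9
hub [604.66   7.99] 189 std 0.79 zmin 132.2 zmax 167.8
```

View pics/c5.png

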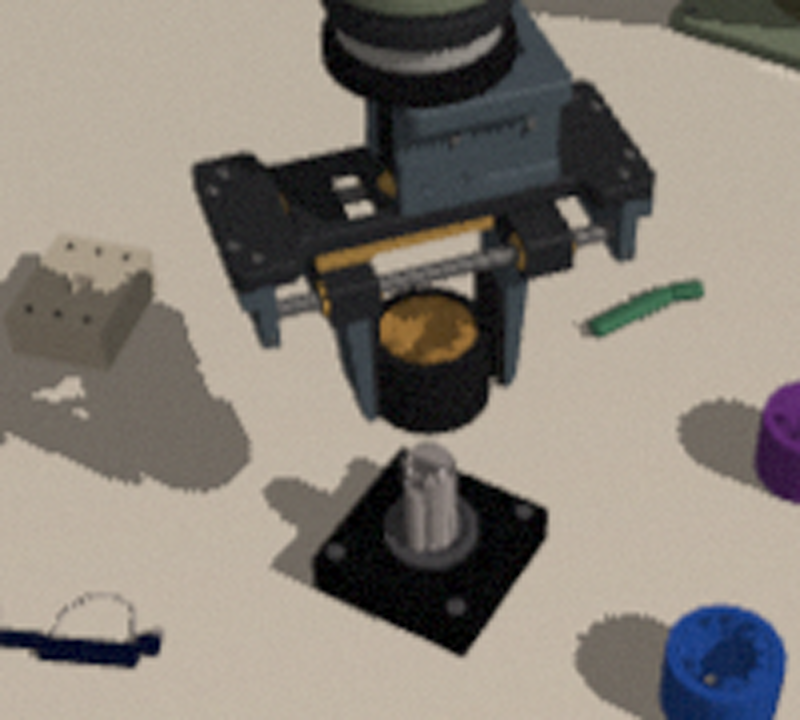

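```bash
python3 -m pendant '{"translation":[[-1.5,1,0],[0,0,10],[0,0,15],[0,0,12],[0,0,5],[0,0,2],[0,0,0],[0,0,0]],"roll":[0,0,0,0,0,0,0,0],"hand":[130,130,130,130,130,130,130,130]}'; python3 - <<'E'
from fit import *
a=shot("scene");s=env.state();print(s["ee_pos"],s["ee_rot"],s["force"],s["torque"])
for lo,hi in((20,110),(30,100)): fithub(a,(604.5,6),88,120,lo,hi)
E
```

```text
time_s: 18.08
ee_pos: [607.2, 4.7, 94.3]
ee_rot: [180.0, -0.0, 50.0]
force: [-0.5, -0.7, -1.6]
gripper_width: 55.6
gripper_force: 20.0
[607.36204056   4.68690452  94.60652818] [ 1.79932031e+02 -5.23540898e-02  4.99484718e+01] [ 0.24787041  0.64595062 -0.45740333] [-0.0755645  -0.02485992 -0.0520464 ]
hub [605.33   4.96] 191 std 0.85 zmin 88.1 zmax 119.9
hub [605.44   4.9 ] 159 std 0.77 zmin 88.1 zmax 119.9
```

```bash
python3 -m pendant '{"translation":[[0.3,-1.4,0],[0,0,0],[0,0,1.5],[0,0,1.5],[0,0,0],[0,0,0],[0,0,0],[0,0,0]],"roll":[0,0,0,0,0,0,0,0],"hand":[130,130,130,130,130,130,130,130]}'; python3 - <<'E'
from fit import *
a=shot("scene");s=env.state();print(s["ee_pos"],s["ee_rot"],s["force"],s["torque"])
for lo,hi in((20,110),(30,100)): fithub(a,(604.5,6),86,118,lo,hi)
E
```

```text
time_s: 18.8
ee_pos: [606.0, 5.8, 91.0]
ee_rot: [180.0, 0.0, 50.0]
force: [0.8, 0.9, -1.7]
gripper_width: 55.9
gripper_force: 20.0
[605.94453896   5.81938894  90.93648774] [1.79994243e+02 2.24859633e-03 4.99508961e+01] [ 0.47130843  0.46108763 -1.62852134] [-0.02564358 -0.06396275  0.02532062]
hub [603.8    6.17] 195 std 0.97 zmin 86.2 zmax 117.8
hub [603.98   6.06] 158 std 0.7 zmin 86.2 zmax 117.8
```

```bash
python3 -m pendant '{"translation":[[0.3,0.4,0],[0,0,1],[0,0,1],[0,0,1],[0,0,1],[0,0,0],[0,0,0],[0,0,0]],"roll":[0,0,0,0,0,0,0,0],"hand":[130,130,130,130,130,130,130,130]}'
```

```text
time_s: 19.52
ee_pos: [606.5, 5.8, 86.9]
ee_rot: [180.0, 0.0, 49.9]
force: [0.6, 0.3, -1.7]
gripper_width: 55.4
gripper_force: 20.0
```

```bash
python3 -m pendant '{"translation":[[0,0,1],[0,0,1],[0,0,1],[0,0,0],[0,0,0],[0,0,0],[0,0,0],[0,0,0]],"roll":[0,0,0,0,0,0,0,0],"hand":[130,130,130,130,130,130,130,130]}'
```

```text
time_s: 20.18
ee_pos: [606.5, 5.8, 84.0]
ee_rot: [180.0, -0.0, 49.9]
force: [0.1, 0.4, -2.2]
gripper_width: 55.7
gripper_force: 20.0
```

```bash
python3 -m pendant '{"translation":[[0,0,1],[0,0,1],[0,0,1],[0,0,0.5],[0,0,0.5],[0,0,0],[0,0,0],[0,0,0]],"roll":[0,0,0,0,0,0,0,0],"hand":[130,130,130,130,130,130,130,130]}'
```

```text
time_s: 20.85
ee_pos: [606.5, 5.8, 80.0]
ee_rot: [180.0, -0.0, 49.9]
force: [-0.8, -0.4, -1.7]
gripper_width: 55.5
gripper_force: 20.0
```

```bash
python3 -m pendant '{"translation":[[0,0,0.5],[0,0,0.5],[0,0,0],[0,0,0],[0,0,0],[0,0,0],[0,0,0],[0,0,0]],"roll":[0,0,0,0,0,0,0,0],"hand":[130,130,130,130,130,130,130,130]}'
```

```text
time_s: 21.52
ee_pos: [606.4, 5.8, 79.0]
ee_rot: [180.0, -0.0, 49.9]
force: [0.2, 0.5, -2.3]
gripper_width: 55.5
gripper_force: 20.0
```

Foot is at about 71, with no contact force. I continue gently.

```bash
python3 -m pendant '{"translation":[[0,0,0.5],[0,0,0.5],[0,0,0.5],[0,0,0],[0,0,0],[0,0,0],[0,0,0],[0,0,0]],"roll":[0,0,0,0,0,0,0,0],"hand":[130,130,130,130,130,130,130,130]}'
```

```text
time_s: 22.18
ee_pos: [606.4, 5.8, 77.5]
ee_rot: [180.0, 0.0, 50.0]
force: [-0.5, 0.3, -1.6]
gripper_width: 55.6
gripper_force: 20.0
```

```bash
python3 -m pendant '{"translation":[[0,0,0.5],[0,0,0.5],[0,0,0],[0,0,0],[0,0,0],[0,0,0],[0,0,0],[0,0,0]],"roll":[0,0,0,0,0,0,0,0],"hand":[130,130,130,130,130,130,130,130]}'
```

```text
time_s: 22.85
ee_pos: [606.4, 5.8, 76.5]
ee_rot: [180.0, -0.0, 50.0]
force: [-0.5, 0.6, -0.7]
gripper_width: 55.5
gripper_force: 20.0
```

```bash
python3 -m pendant '{"translation":[[0,0,0.5],[0,0,0.5],[0,0,0.5],[0,0,0.5],[0,0,0],[0,0,0],[0,0,0],[0,0,0]],"roll":[0,0,0,0,0,0,0,0],"hand":[130,130,130,130,130,130,130,130]}'; python3 - <<'E'
from fit import *
s=env.state();print(s["force"],s["torque"],s["ee_pos"])
a=shot("scene");fithub(a,(604.5,6),70,106,20,110)
W=cloud(a);m=(W[...,2]>90)&(W[...,2]<125)&(np.hypot(W[...,0]-604.5,W[...,1]-6)<27);w=W[m][:,2];print(np.percentile(w,[10,50,80,90]))
E
```

```text
time_s: 23.52
ee_pos: [606.4, 5.8, 74.5]
ee_rot: [180.0, 0.0, 50.0]
force: [0.2, 1.1, -1.5]
gripper_width: 55.5
gripper_force: 20.0
[ 0.15179161  1.12518403 -1.5431422 ] [-0.0043238  -0.02974078  0.02270754] [606.43154635   5.78347943  74.46323921]
hub [604.43   6.18] 222 std 1.39 zmin 70.1 zmax 106.0
[ 97.86367955 107.06947882 108.07070709 108.5764324 ]
```

The hub top is at about 106.5, so the keyway is already 5 mm over the key.

```bash
python3 -m pendant '{"translation":[[0,0,1],[0,0,1],[0,0,1],[0,0,1],[0,0,1],[0,0,1],[0,0,0],[0,0,0]],"roll":[0,0,0,0,0,0,0,0],"hand":[130,130,130,130,130,130,130,130]}'
```

```text
time_s: 24.23
ee_pos: [606.4, 5.8, 68.3]
ee_rot: [-180.0, 0.0, 49.9]
force: [-0.2, -0.3, -1.4]
gripper_width: 55.5
gripper_force: 20.0
```

```bash
python3 -m pendant '{"translation":[[0,0,1],[0,0,1.5],[0,0,1.5],[0,0,1.5],[0,0,1.5],[0,0,1],[0,0,0],[0,0,0]],"roll":[0,0,0,0,0,0,0,0],"hand":[130,130,130,130,130,130,130,130]}'
```

```text
time_s: 24.9
ee_pos: [606.4, 5.8, 60.3]
ee_rot: [-180.0, 0.0, 49.9]
force: [0.0, -1.1, -1.1]
gripper_width: 55.5
gripper_force: 20.0
```

```bash
python3 -m pendant '{"translation":[[0,0,1],[0,0,1.5],[0,0,1.5],[0,0,1.5],[0,0,1.5],[0,0,1],[0,0,0],[0,0,0]],"roll":[0,0,0,0,0,0,0,0],"hand":[130,130,130,130,130,130,130,130]}'; python3 -c "
from fit import *
s=env.state();print(s['force'],s['torque'])"
```

```text
time_s: 25.57
ee_pos: [606.4, 5.8, 52.3]
ee_rot: [-180.0, 0.0, 50.0]
force: [-0.2, 0.9, -1.6]
gripper_width: 55.6
gripper_force: 20.0
[-0.16122388  0.93580462 -1.61139506] [ 0.01761261 -0.04882458  0.02006825]
```

Foot is at about 44; home is at TCP ≈ 39.

```bash
python3 -m pendant '{"translation":[[0,0,1.5],[0,0,1.5],[0,0,1.5],[0,0,1.5],[0,0,1.5],[0,0,1.5],[0,0,1],[0,0,0]],"roll":[0,0,0,0,0,0,0,0],"hand":[130,130,130,130,130,130,130,130]}'
```

```text
time_s: 26.23
ee_pos: [606.2, 5.8, 42.1]
ee_rot: [-180.0, 0.0, 50.0]
force: [0.5, 0.7, -1.8]
gripper_width: 55.6
gripper_force: 20.0
```

```bash
python3 -m pendant '{"translation":[[0,0,0.5],[0,0,0.5],[0,0,0.5],[0,0,0.5],[0,0,0],[0,0,0],[0,0,0],[0,0,0]],"roll":[0,0,0,0,0,0,0,0],"hand":[130,130,130,130,130,130,130,130]}'
```

```text
time_s: 26.9
ee_pos: [606.5, 5.8, 40.5]
ee_rot: [180.0, -0.0, 49.9]
force: [0.7, -0.1, -2.3]
gripper_width: 55.2
gripper_force: 20.0
```

```bash
python3 -m pendant '{"translation":[[0,0,0.5],[0,0,0.5],[0,0,0],[0,0,0],[0,0,0],[0,0,0],[0,0,0],[0,0,0]],"roll":[0,0,0,0,0,0,0,0],"hand":[130,130,130,130,130,130,130,130]}'; python3 -c "
from fit import *
s=env.state();print(s['force'],s['torque'])
a=shot('scene');fithub(a,(604.5,6),34,68,20,110)
W=cloud(a);m=(W[...,2]>60)&(W[...,2]<78)&(np.hypot(W[...,0]-604.5,W[...,1]-6)<27);print(np.percentile(W[m][:,2],[10,50,80,90]))
"
```

```text
time_s: 27.57
ee_pos: [606.4, 5.8, 39.4]
ee_rot: [180.0, 0.0, 50.0]
force: [-0.0, -0.3, -1.5]
gripper_width: 55.5
gripper_force: 20.0
[-0.03521798 -0.29860596 -1.51030768] [ 0.00998142 -0.03789404  0.00254313]
hub [604.4    6.21] 183 std 0.93 zmin 34.1 zmax 67.9
[71.02395022 72.83981907 73.85448134 74.62993508]
```

```bash
python3 -m pendant '{"translation":[[0,0,0.5],[0,0,0],[0,0,0.5],[0,0,0],[0,0,0],[0,0,0],[0,0,0],[0,0,0]],"roll":[0,0,0,0,0,0,0,0],"hand":[130,130,130,130,130,130,130,130]}'
```

```text
time_s: 28.28
ee_pos: [606.4, 5.8, 38.5]
ee_rot: [180.0, -0.0, 50.0]
force: [-0.6, 0.6, 0.9]
gripper_width: 55.7
gripper_force: 20.0
```

```bash
python3 -m pendant '{"translation":[[0,0,0.4],[0,0,0],[0,0,0],[0,0,0],[0,0,0],[0,0,0],[0,0,0],[0,0,0]],"roll":[0,0,0,0,0,0,0,0],"hand":[130,130,130,130,130,130,130,130]}'
```

```text
time_s: 28.95
ee_pos: [606.5, 5.8, 38.1]
ee_rot: [180.0, -0.0, 49.9]
force: [-0.4, -0.4, 2.1]
gripper_width: 55.5
gripper_force: 20.0
```

Washer contact confirmed (about 4 N, 1 mm give). I release now.

```bash
python3 -m pendant '{"translation":[[0,0,0],[0,0,0],[0,0,0],[0,0,0],[0,0,0],[0,0,0],[0,0,0],[0,0,0]],"roll":[0,0,0,0,0,0,0,0],"hand":[98,94,88,75,55,30,10,0]}' 5; python3 -m pendant '{"translation":[[0,0,0],[0,0,0],[0,0,-4],[0,0,-12],[0,0,-25],[0,0,-35],[0,0,-35],[0,0,-20]],"roll":[0,0,0,0,0,0,0,0],"hand":[0,0,0,0,0,0,0,0]}'; python3 -m pendant '{"translation":[[-20,-20,0],[-25,-25,0],[-25,-25,0],[-20,-20,0],[-10,-10,0],[0,0,0],[0,0,0],[0,0,0]],"roll":[0,0,0,0,0,0,0,0],"hand":[0,0,0,0,0,0,0,0]}'; python3 - <<'E'
from fit import *
a=shot('scene');b=shot('top')
for p,(cx,cy) in((a,(604.5,6.1)),(b,(607.2,6.5))):
    fithub(p,(cx,cy),34,68,20,110)
    W=cloud(p);r=np.hypot(W[...,0]-cx,W[...,1]-cy);w=W[(W[...,2]>60)&(W[...,2]<79)&(r>20)&(r<27)]
    A=np.c_[w[:,0]-cx,w[:,1]-cy,np.ones(len(w))];print("top z / tilt",np.linalg.lstsq(A,w[:,2],rcond=None)[0].round(3))
    for l in("canister_mid","frame_mid","grip_mid"):
        R=env.regions_of(p,l)
        if R: print(l,np.round(R[0]["rect"]).tolist())
def cr(p,X,r):
    u,v=proj(p,X);k=400/(2*r);M=np.float32([[k,0,-k*(u-r)],[0,k,-k*(v-r)]])
    return np.clip(255*(cv2.warpAffine(p["frame"].astype(np.float32),M,(400,400))/255*1.4)**0.7,0,255)
cv2.imwrite("pics/c6.png",np.hstack([cr(a,(606,7,60),28),cr(b,(606,7,60),28)])[:,:,::-1].astype(np.uint8))
E
```

```text
time_s: 29.62
ee_pos: [606.4, 5.8, 38.0]
ee_rot: [180.0, 0.0, 49.9]
force: [0.2, 0.3, 0.5]
gripper_width: 88.3
gripper_force: 0.0
time_s: 30.28
ee_pos: [607.9, 5.8, 173.5]
ee_rot: [179.7, -0.2, 50.0]
force: [1.1, 0.8, 0.4]
gripper_width: 91.2
gripper_force: 0.0
time_s: 30.95
ee_pos: [466.8, -6.4, 169.6]
ee_rot: [179.9, -0.1, 49.9]
force: [-0.2, -0.1, 0.0]
gripper_width: 91.3
gripper_force: 0.0
hub [604.32   6.14] 175 std 0.77 zmin 34.0 zmax 67.6
top z / tilt [-2.3000e-02 -2.4000e-02  7.1198e+01]
canister_mid [273.0, 303.0, 26.0, 37.0]
frame_mid [156.0, 258.0, 64.0, 23.0]
grip_mid [256.0, 238.0, 59.0, 52.0]
hub [597.12   1.2 ] 31 std 6.17 zmin 42.5 zmax 67.9
top z / tilt [-5.0000e-03 -2.0000e-03  7.0005e+01]
canister_mid [204.0, 125.0, 21.0, 24.0]
frame_mid [322.0, 118.0, 61.0, 24.0]
```

View pics/c6.png

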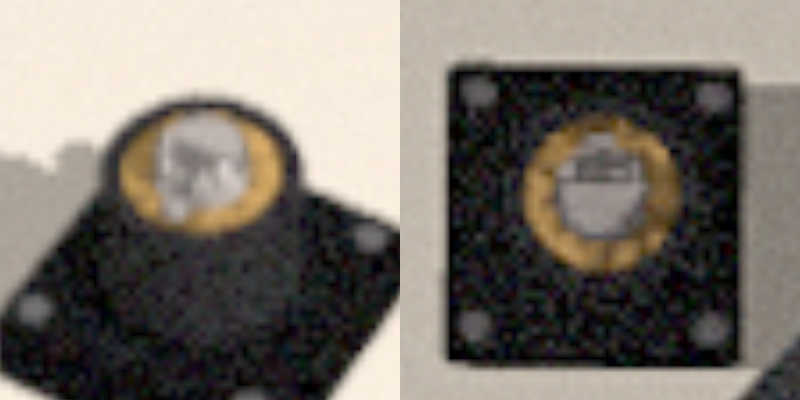

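The hub sits flat with its top at about 71 mm, the key stem in the keyway at (600,140) in the top half, and the gripper is clear.

```bash
python3 -c "
from workcell import env
print(env.job_done())"
```

```text
the job is handed in; nothing more can be done
None
```

The key stands at the bottom of the spindle's slot and the hub is home on the washer over it and released; the last pictures agree, and the job was handed in at about 31 s with no verdict shown.

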